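Clamp a cuttlebone in the iris holder

ROBOT

A 6-joint arm with a two-finger parallel gripper is mounted at the origin on the work surface. World frame = base frame: x ahead of the robot, y to its left, z up, the work surface at z = 0. Lengths are in mm, angles in rad, forces in N, time in s.
With the tool pointing down it reaches from about 300 to 750 mm from the base axis. Payload 8.5 kg.
Tool frame: the origin (TCP) lies on the mounting face of the last link; the fingertips stand 166 mm ahead of it and the grasp point (between the pads) lies 147 mm ahead of it; z points along the fingers, y is the line along which they close (so a half turn about z gives the same grasp; the last joint's range is limited). The gripper opens to 88 mm and grips with 3 to 60 N. Pads are 18 mm wide; open, the fingers measure 123 mm over their backs; the gripper's body (75 mm by 187 mm) begins 45 mm behind the grasp point.
Start: joints at [-1.341, 0.381, 1.297, -0, 1.464, -0.215], TCP at [236.645, -496.469, 404.748] pointing down, gripper open.
Joint ranges: [-3.11, 3.11], [-0.89, 2.33], [0.22, 2.48], [-1.42, 4.56], [0.17, 2.85], [-2.88, 2.88]. Speed limits (rad/s): [2.39, 2.39, 3.14, 3.14, 3.14, 3.14].

INTERFACE

Orientations are given as a unit quaternion [x, y, z, w].
In Python, from station import get_obs, eyes, workorder gives the robot as it stands.
- The arm moves only by the tool play_rows, never from a script. Its argument "deltas" is a list that holds one entry, the list of rows, each a list of 5 numbers: the shift along the tool's x, y, z in units of 50 mm (1.0 is 50 mm), then the turn about the tool's z in degrees, then the closure, from -1 (fully open) to 1 (shut). In form: [[[x, y, z, spin, hand], ...]]. A call has 1 to 20 rows; each row shifts and turns the commanded pose from where the row before left it, along the tool's axes as they then stand; what a row does not reach is not made up. A row lasts 1/8 s, in which the tool goes at most 62.5 mm and 10.7 degrees, less where a joint would pass 70% of its speed; a pose out of reach is approached as far as the arm can. A call is refused whole if a number of a shift passes 1 or a number of a turn 10.7, either way. A call with a gripper value outside its range is refused whole. The fingers move at their own pace and stop on an object; "newtons" is the grip in N (left out, the last holds). Time passes only in rows, so rows that do not move let the fingers close. It gives the time, the measured TCP pose, the force, the opening and the grip force at its end, in the units of the state.
- get_obs(): the state, without advancing time (a new reading comes with each control period).
- eyes.read_camera(name): name is "scene" or "top" or "wrist"; returns a dict with "frame" (400x640x3 uint8, red, green, blue), "depth" (400x640 float32, mm along the optical axis (not along the pixel's ray), 0 where there is no reading), "fov_y" (degrees; the focal length in pixels is half the picture's height over the tangent of half this angle, whatever the lens; pixels are square), "cx", "cy" (the principal point, pixels), "camera_from_world" (4x4, takes a point from world to camera coordinates); the wrist camera has in their place "tool_from_camera" (4x4, takes a point from camera to tool coordinates, whose origin is the TCP and whose axes are the flange's). Camera axes: x right, y down, z forward; pixel columns grow to the right and rows downward; lengths in mm; the calibration is good to about 2 mm. The wrist camera is an equidistant fisheye: a pixel r from the principal point sees the ray r / f radians off the axis. A picture is of the moment at which its call begins: read the wrist's pose just before it.
- workorder.sign_off(): hands the job in; it is judged then, once.
The state is a dict: "time_s": time; "qpos": joint angles; "joint_velocities": joint speeds; "joint_torque": joint torques, N m; "position": TCP position; "tcp_rot": TCP orientation; "force": force on the tool from outside, world axes, zero at the start; "ft_torque": the same for the moment, N m; "opening": finger opening in mm; "grasp_force": force on a finger pad.
Only numpy, scipy, OpenCV 4.12 (cv2) and the standard library are available. Lean on these libraries where they do the work, as an engineer would, in place of code of your own. Each camera call takes 0.05 s, during which the arm holds its last target. There are 200 camera calls.

TASK

Stand the piece of cuttlebone upright on the seat inside the round iris holder, with its broad faces towards the two brass jaws, let go of it, then turn the slim aluminium ring clockwise (seen from above) until both jaws hold the bone with a light squeeze of about 8 newtons each. Touch only that ring and not the black collars just above and below it, and be gentle: the bone is chalky and crushes under a hard grip. Leave the other things on the table alone and let go of everything.

Things in the scene. Friction and masses are not known exactly. Their poses are not given: they have to be found in the camera images.
- holder: Iris holder bolted to the table, axis vertical; origin on the axis at table level; its x axis is the line along which the jaws close; yaw varies. Heights in mm: steel base disc 100 across, 0-8; lower collar 8-48; slim knurled aluminium ring 58 across, 49-57 (3 mm proud of the collars all round); upper collar 58-68; jaw tops 70. Bore 36 across, open above, flat seat at 36.
- ring_mid (a point): Point on the holder's axis at the ring's mid-height (z 53 mm). The ring is pinched across its 58 mm diameter from above, in any direction. Because of its drag, the torque read while the ring stands still can differ by up to 0.18 N m either way from that of the squeeze; turned on in even steps of about 0.02 rad, it reads steadily until the jaws bite.
- seat (a point): Centre of the flat seat at the bottom of the bore (z 36 mm), where the bone's foot stands.
- iris_ring (a joint): Angle of the slim aluminium ring (rad): 0 fully open, grows clockwise seen from above, at most 1.9; starts at 0.1 to 0.35. Steady drag 0.18 N m; stays where left. 1 rad moves each jaw 7 mm inwards. The jaws bite 0.4 to 1.4 rad past the start, unknown beforehand, to be felt: then each newton per jaw adds 0.014 N m, and the squeeze rises steeply (about 12 N in 0.1 rad).
- upper_collar: Fixed black collar just above the ring, 52 mm across, 10 mm high; origin on the axis at its underside. Not to be touched.
- lower_collar: Fixed black collar just below the ring, 52 mm across, 40 mm high; origin on the axis at its underside. Not to be touched.
- jaw_a: Brass jaw with a rubber pad, 16 mm wide, on the holder's +x side, 59 to 70 mm up. Its origin lies on the holder's axis, 59 mm up, at ring angle 0 and moves 7 mm per rad towards the holder's -x. The pad face lies 15 mm to the +x side of the origin, but is re-shimmed between uses by up to 2.5 mm either way, so contact must be felt.
- jaw_b: The same jaw on the holder's -x side, mirrored: it moves towards the holder's +x.
- cuttle_mid (a point): Centre (32 mm above the foot) of the off-white cuttlebone piece, standing on its square foot: 14 mm thick (x), 22 wide (y), 64 tall (z), rounded top, 20 to 35 g. The broad faces look along its x; either way round will do. On the seat its top is 30 mm above the jaw tops: hold it by its upper 20 mm. It crushes if squeezed by over 25 N per finger or 20 N per jaw.
- cuttlebone: The same cuttlebone piece; origin at the centre of its foot.
- whelk: Dog whelk shell, 30 mm wide, 37 mm tall, standing; to be left alone.
- weight: Brass balance weight, 30 mm wide, 44 mm tall; to be left alone.
- stopper: Frosted glass stopper standing on its head, 36 mm wide, 42 mm tall; to be left alone.
- magnifier: Black bakelite magnifier lying flat, lens ring 72 mm across, handle 85 mm along its -x, 14 mm thick; origin under the lens centre; to be left alone.
- sample_jar: Amber glass sample jar with white cap, 52 mm wide, 65 mm tall; to be left alone.
Mind the look-alikes: they are no part of the job. There is more than one size of the cuttlebone; the job needs the middle-sized.

How it is judged (in metres and radians):
On the way, in this order (a step that is already met when the one before it is completed fails the run):
1. The cuttlebone stands on the seat inside the holder, let go, not yet clamped (horizontal distance between cuttle_mid and seat below 0.006 m and z of cuttle_mid in the frame of holder between 0.064 and 0.073 m and angle between cuttle_mid's own z axis and vertical below 0.12 rad and contact force between the fingers and cuttlebone below 0.1 N and contact force between each of jaw_a, jaw_b and cuttlebone below 2 N), for 0.2 s.
2. Both jaws squeeze the bone with at least 4 N while the fingers turn the ring (contact force between each of jaw_a, jaw_b and cuttlebone above 4 N and contact force between the fingers and iris_ring above 0.5 N), for 0.1 s.
At the end, for the whole second after the job is handed in: The cuttlebone stands upright (within 0.12 rad) on the seat, its middle within 6 mm of the holder's axis and its foot within about 4 mm of the seat, broad faces square to the jaws within 0.12 rad, each jaw squeezing it with 4 to 12.5 N, everything released and at rest (horizontal distance between cuttle_mid and seat below 0.006 m and z of cuttle_mid in the frame of holder between 0.064 and 0.073 m and angle between cuttle_mid's own z axis and vertical below 0.12 rad and angle between the x axis of cuttlebone and the x axis of holder, either way round below 0.12 rad and contact force between jaw_a and cuttlebone between 4 and 12.5 N and contact force between jaw_b and cuttlebone between 4 and 12.5 N and linear speed of cuttlebone below 0.01 m/s and contact force between the fingers and anything else below 0.1 N); the robot touches nothing.
It fails at once if The gripper or arm touches the upper or lower collar (over 1 N) (contact force between any of the fingers, the arm and upper_collar above 1 N or contact force between any of the fingers, the arm and lower_collar above 1 N).
It fails at once if A jaw crushes the bone (over 20 N) (contact force between any of jaw_a, jaw_b and cuttlebone above 20 N).
It fails at once if The fingers crush the bone (over 50 N, both fingers together) (contact force between the fingers and cuttlebone above 50 N).
It fails at once if Another thing on the table is shifted by more than 15 mm (distance of any of whelk, weight, stopper, magnifier, sample_jar from where it was at the start of the episode above 0.015 m).
It also fails if it takes over 72 s, if anything falls off the work surface, if the arm or the gripper's body presses on something with over 40 N, if the wrist force passes 120 N, or if a joint passes its speed limit or range.

## Working session

There is one attempt and no reset: what is moved stays moved. The work goes in short steps, Python scripts to look and compute and a tool call to move; the robot and the scene stay as the last step left them, time stands still between calls to the robot, and variables do not carry over. Pictures are saved under pics/ and viewed, at most 10 in all, crops included, and the job is handed in when it is done.

Besides the shell and the picture viewer there is one more tool, called after ">>>" in YAML: its name, and indented under it one key for each argument. play_rows: Moves the arm, as the interface text tells. Its arguments: {"type":"object","properties":{"deltas":{"type":"array"},"newtons":{"type":"number"}},"required":["deltas"]}

```bash
mkdir -p pics; cat > h.py <<'E'
import numpy as np,cv2
from station import get_obs,eyes,workorder
from scipy.spatial.transform import Rotation as R
def cam(n):
    o=get_obs(); c=eyes.read_camera(n); c['o']=o; c['n']=n; np.save(f'{n}.npy',c,allow_pickle=True); return c
def load(n): return np.load(f'{n}.npy',allow_pickle=True).item()
def pts(c):
    "world xyz per pixel from depth"
    h,w=c['depth'].shape; f=h/2/np.tan(np.radians(c['fov_y']/2))
    u,v=np.meshgrid(np.arange(w),np.arange(h)); x=(u-c['cx'])/f; y=(v-c['cy'])/f; z=c['depth'].astype(float)
    if c['n']=='wrist':
        r=np.hypot(x,y)+1e-9; k=np.tan(np.minimum(r,1.5))/r; P=np.stack([x*k*z,y*k*z,z],-1)
        T=c['tool_from_camera']; P=P@T[:3,:3].T+T[:3,3]
        return P@R.from_quat(c['o']['tcp_rot']).as_matrix().T+np.array(c['o']['position'])
    P=np.stack([x*z,y*z,z],-1); T=np.linalg.inv(c['camera_from_world'])
    return P@T[:3,:3].T+T[:3,3]
def save(c,name,box=None,s=1):
    im=c['frame'][...,::-1]
    if box: im=im[box[1]:box[3],box[0]:box[2]]
    cv2.imwrite('pics/'+name,cv2.resize(im,None,fx=s,fy=s,interpolation=cv2.INTER_CUBIC))
E
python3 - <<'E'
from h import *
a=cam('scene');b=cam('top')
cv2.imwrite('pics/a.png',np.vstack([a['frame'],b['frame']])[...,::-1][::1,::1])
im=np.vstack([a['frame'],b['frame']])[...,::-1]
cv2.imwrite('pics/a.png',cv2.resize(im,(480,600),interpolation=cv2.INTER_AREA))
save(a,'s.png');save(b,'t.png');print(get_obs())
E
```

```text
{'time_s': 0.1, 'qpos': array([-1.34131068e+00,  3.81089051e-01,  1.29815542e+00, -8.28091626e-06,
        1.46357665e+00, -2.15276761e-01]), 'joint_velocities': array([ 0.00106201, -0.00062436, -0.00162666,  0.000725  , -0.00113318,
        0.00116602]), 'joint_torque': array([ 2.63148169e-03, -4.38648963e+01, -2.24914366e+01,  7.14152190e-02,
        3.41424427e-02, -4.66100153e-05]), 'position': array([ 236.63120685, -496.43884629,  404.23059958]), 'tcp_rot': array([ 9.75374752e-01,  2.20553206e-01, -8.48002633e-06, -6.14184712e-04]), 'force': array([-0.28156744, -0.32406938,  0.19279802]), 'ft_torque': array([ 0.0101806 ,  0.0007457 , -0.01459339]), 'grasp_force': 0.0, 'opening': 88.12634622586793}
```

View pics/s.png

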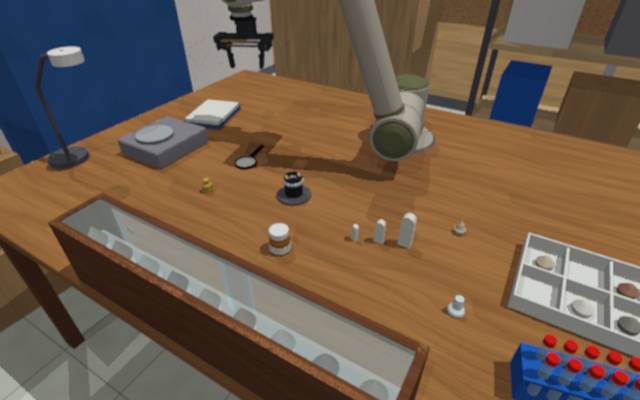

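View pics/t.png

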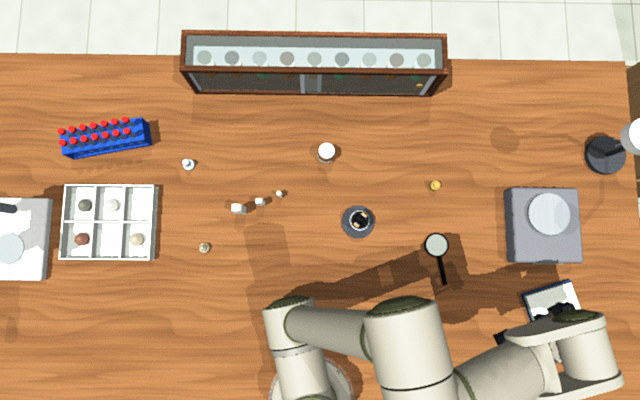

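Scene view: three bones stand in a row, at (355,232) small, (380,232) middle and (407,230) large. In the top view they are at (280,193), (260,202) and (238,208). The holder is at scene (293,187) and top (358,221). The middle-sized bone is the one I want; I'll measure it and check it in a crop.

```bash
python3 - <<'E'
from h import *
for n,L in (('scene',[('small',340,215,366,248),('mid',368,212,392,250),('large',394,205,422,255),('holder',280,165,306,195)]),('top',[('small',272,185,288,200),('mid',252,194,269,210),('large',228,198,250,218),('holder',335,200,380,240)])):
    c=load(n);P=pts(c)
    for nm,a,b,d,e in L:
        Q=P[b:e,a:d].reshape(-1,3);Q=Q[np.isfinite(Q).all(1)]
        Q=Q[Q[:,2]>12]; zt=np.percentile(Q[:,2],99)
        T=Q[Q[:,2]>zt-8]
        print(n,nm,len(Q),'top',zt.round(1),'mean',Q.mean(0).round(1),'topmean',T.mean(0).round(1), 'min',np.percentile(Q,3,axis=0).round(0),'max',np.percentile(Q,97,axis=0).round(0))
a=load('scene');save(a,'c1.png',(270,160,430,260),5)
E
```

```text
scene small 94 top 659.8 mean [632.4 121.4  71.7] topmean [1250.7  396.3  659.8] min [585.  92.  15.] max [1251.  396.  660.]
scene mid 192 top 659.8 mean [587.8 165.7  59.9] topmean [1250.7  396.3  659.8] min [556. 147.  15.] max [755. 230. 225.]
scene large 425 top 659.8 mean [555.6 221.3  64.6] topmean [1250.7  396.3  659.8] min [531. 203.  15.] max [550. 233.  90.]
scene holder 414 top 71.4 mean [ 524.  -123.2   56.2] topmean [ 536.5 -115.3   87.1] min [ 488. -154.   20.] max [ 536. -107.   69.]
top small 30 top 51.9 mean [588.2 100.5  39.4] topmean [589.2 101.1  47.4] min [583.  93.  16.] max [594. 109.  51.]
top mid 62 top 546.9 mean [559.9 152.8  71.4] topmean [ 399.2    2.3 1293.6] min [557. 146.  19.] max [570. 167.  69.]
top large 131 top 1293.6 mean [534.  205.2 120.9] topmean [ 399.2    2.3 1293.6] min [399.   2.  30.] max [ 551.  230. 1294.]
top holder 383 top 1293.6 mean [ 508.8 -131.7   66.4] topmean [ 399.2    2.3 1293.6] min [ 474. -162.   12.] max [541. -98.  72.]
```

View pics/c1.png

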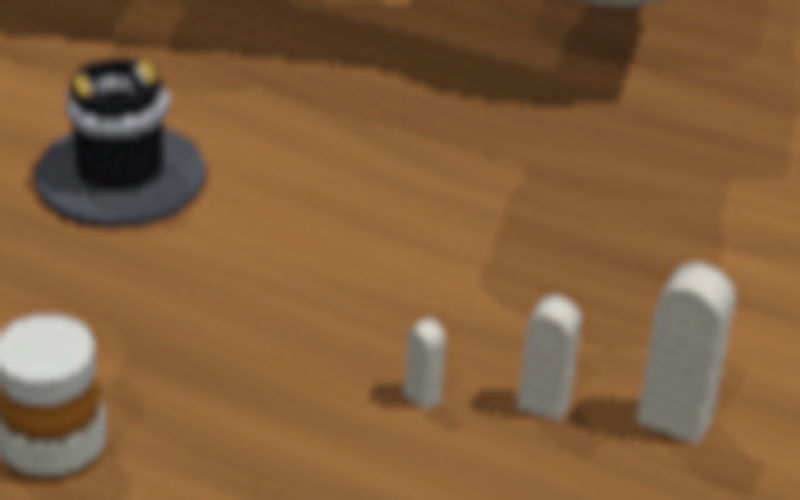

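The crop confirms it. The middle bone at scene (380,232) is about 64 mm tall and stands near (561,153), with the small and large decoys about 60 mm either side. I'll go over the holder first for a closer look.

>>> play_rows:
  deltas:
    - [[0.81,-0.43,0.1,0,-1],[0.81,-0.43,0.1,0,-1],[0.81,-0.43,0.1,0,-1],[0.81,-0.43,0.1,0,-1],[0.81,-0.43,0.1,0,-1],[0.81,-0.43,0.1,0,-1],[0.81,-0.43,0.1,0,-1],[0.81,-0.43,0.1,0,-1],[0.81,-0.43,0.1,0,-1],[0.81,-0.43,0.1,0,-1],[0,0,0,0,-1],[0,0,0,0,-1]]

```text
time_s: 1.6
position: [509.5, -128.4, 354.6]
tcp_rot: [0.975, 0.221, -0.0, -0.0]
force: [-0.3, 0.1, -0.3]
opening: 87.9
grasp_force: 0.0
```

```bash
cat >> h.py <<'E'
def yaw(o): x=R.from_quat(o['tcp_rot']).as_matrix()[:,0]; return np.degrees(np.arctan2(x[1],x[0]))
def plan(p):
    "tool-frame shift in units of 50 mm to bring the TCP to p"
    o=get_obs(); d=R.from_quat(o['tcp_rot']).as_matrix().T@(np.array(p)-o['position'])
    print('shift units',(d/50).round(3),'pos',o['position'].round(1),'yaw',yaw(o).round(2),'t',o['time_s'])
E
python3 - <<'E'
from h import *
c=cam('wrist');save(c,'w1.png');o=c['o'];print(o['position'],yaw(o),c['tool_from_camera'].round(3),c['fov_y'])
np.save('w_hold.npy',c,allow_pickle=True)
P=pts(c);Q=P.reshape(-1,3)
m=(abs(Q[:,0]-508)<60)&(abs(Q[:,1]+131)<60)
for lo,hi in((4,12),(50,56),(63,66.5),(66.5,69),(69,74)):
    k=m&(Q[:,2]>lo)&(Q[:,2]<hi);print(lo,k.sum(),Q[k].mean(0).round(1),Q[k].min(0).round(0),Q[k].max(0).round(0))
E
```

```text
[ 509.51508366 -128.42433452  354.57572236] 25.495706468327043 [[-0.    -0.963 -0.271 69.619]
 [ 1.    -0.    -0.    -1.487]
 [ 0.    -0.271  0.963 20.625]
 [ 0.     0.     0.     1.   ]] 65.70646984690485
4 3267 [ 519.  -126.5    7.3] [ 457. -184.    4.] [558. -83.  12.]
50 272 [ 514.9 -130.5   54.6] [ 482. -162.   50.] [ 537. -104.   56.]
63 296 [ 510.3 -131.9   65.6] [ 482. -159.   63.] [ 534. -108.   66.]
66.5 963 [ 508.2 -132.9   67.6] [ 482. -158.   67.] [ 533. -108.   69.]
69 301 [ 507.  -132.2   69.7] [ 485. -152.   69.] [ 531. -108.   72.]
```

View pics/w1.png

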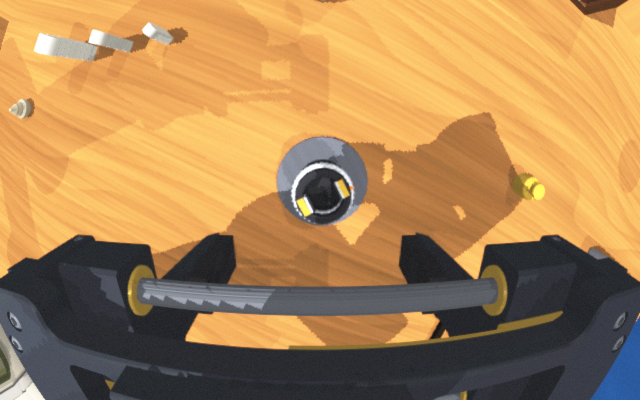

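The wrist view shows the holder at (322,188), with brass jaws at (304,207) and (343,188). The bones are at the upper left: large (65,46), middle (110,40), small (157,33). Next I fit the holder axis and jaw line.

```bash
python3 - <<'E'
from h import *
from scipy.optimize import least_squares
c=load('w_hold');P=pts(c);F=c['frame'].astype(int)
def fit(Q,r):
    f=lambda p:np.hypot(Q[:,0]-p[0],Q[:,1]-p[1])-r
    s=least_squares(f,Q[:,:2].mean(0),loss='soft_l1');return s.x.round(2)
near=(abs(P[...,0]-508)<45)&(abs(P[...,1]+131)<45)
m=near&(P[...,2]>64)&(P[...,2]<68.7)
Q=P[m];h=cv2.convexHull(Q[:,:2].astype(np.float32))[:,0];print('collar hull circle r26',fit(h,26),cv2.minEnclosingCircle(Q[:,:2].astype(np.float32)))
near=(abs(P[...,0]-508)<60)&(abs(P[...,1]+131)<60)
m=near&(P[...,2]>5)&(P[...,2]<11);h=cv2.convexHull(P[m][:,:2].astype(np.float32))[:,0];print('base',fit(h,50),cv2.minEnclosingCircle(h))
# brass
r,g,b=F[...,0],F[...,1],F[...,2]
m=near&(P[...,2]>60)&(r-b>50)&(r>110)
n,l,st,ct=cv2.connectedComponentsWithStats(m.astype(np.uint8))
for i in range(1,n):
    if st[i,4]>15:
        Q=P[l==i];Q=Q[Q[:,2]>67];rc=cv2.minAreaRect(Q[:,:2].astype(np.float32));print(st[i],ct[i].round(1),Q.mean(0).round(1),rc)
# bones
r=P[...,2]
for nm,x,y in(('small',589,101),('mid',561,153),('large',540,207)):
    k=(np.hypot(P[...,0]-x,P[...,1]-y)<28)&(r>8);Q=P[k];print(nm,k.sum(),Q[:,2].max(),cv2.minAreaRect(Q[:,:2].astype(np.float32)))
E
```

```text
collar hull circle r26 [ 507.63 -133.11] ((507.5978088378906, -133.1007843017578), 26.098918914794922)
base [ 507.69 -133.05] ((507.6625671386719, -133.2719268798828), 50.29771041870117)
[337 179  13  19 125] [343. 188.] [ 523.1 -145.4   69.3] ((522.8888549804688, -145.44247436523438), (16.497833251953125, 5.9447407722473145), 52.21283721923828)
[296 198  15  19 149] [303.  206.9] [ 492.2 -121.    69.2] ((491.69635009765625, -121.1550521850586), (17.912940979003906, 7.236956596374512), 53.147151947021484)
[454 260  21  19  30] [462.7 267.9] [ 544.3 -176.8  229.6] ((544.231689453125, -176.55323791503906), (1.1733272075653076, 2.4752891063690186), 3.769224166870117)
[481 266  26  49 635] [496.2 289.6] [ 552.8 -162.3  268.7] ((551.6036376953125, -162.9295196533203), (15.337740898132324, 2.7221970558166504), 25.133481979370117)
[329 286  22   1  22] [339.5 286. ] [ 535.3 -120.9  264.6] ((535.2744750976562, -120.92863464355469), (0.8038461804389954, 5.4914469718933105), 26.23863410949707)
[130 295  22  20 238] [139.1 306.6] [505.  -72.8 270.5] ((505.46649169921875, -72.37328338623047), (9
[... 388 characters left out ...]
37  23   7  26] [194.7 341.5] [511.9 -92.  279.4] ((498.5008544921875, -88.55689239501953), (3.9515695571899414, 44.44141387939453), 77.19755554199219)
[460 391   7   9  52] [463.4 395.4] [ 513.7 -180.9  271.6] ((512.9962158203125, -181.42205810546875), (7.076233863830566, 1.9416064023971558), 32.00091552734375)
small 314 48.6576799269323 ((586.9568481445312, 102.46692657470703), (17.70486068725586, 11.432904243469238), 69.05414581298828)
mid 491 64.87622633974149 ((561.7401733398438, 155.6937713623047), (15.072020530700684, 20.332551956176758), 0.6795404553413391)
large 1048 92.569387586971 ((538.8489990234375, 217.0641326904297), (33.051944732666016, 20.911582946777344), 88.46469116210938)
```

Holder axis is at about (507.6,-133.1) and the jaw line at about -38°. Now I move over the middle bone and turn to about 90° yaw.

>>> play_rows:
  deltas:
    - [[0.56,-0.78,0.15,0,-1],[0.56,-0.78,0.15,0,-1],[0.56,-0.78,0.15,0,-1],[0.56,-0.78,0.15,0,-1],[0.56,-0.78,0.15,0,-1],[0.56,-0.78,0.15,0,-1],[0,0,0,-10,-1],[0,0,0,-10,-1],[0,0,0,-10,-1],[0,0,0,-10,-1],[0,0,0,-10,-1],[0,0,0,-10,-1],[0,0,0,-4.5,-1],[0,0,0,0,-1],[0,0,0,0,-1]]

```text
time_s: 3.52
position: [560.8, 154.7, 309.9]
tcp_rot: [0.708, 0.706, 0.0, 0.0]
force: [-0.6, -0.7, -0.2]
opening: 88.1
grasp_force: 0.0
```

```bash
python3 - <<'E'
from h import *
c=cam('wrist');save(c,'w2.png');o=c['o'];print(o['position'],yaw(o),o['qpos'])
P=pts(c)
for nm,x,y in(('small',589,101),('mid',561,153),('large',540,210)):
    k=(np.hypot(P[...,0]-x,P[...,1]-y)<28)&(P[...,2]>8)&(P[...,2]<100);Q=P[k];print(nm,k.sum(),Q[:,2].max(),cv2.minAreaRect(Q[:,:2].astype(np.float32)))
    if nm=='mid':
        v,u=np.nonzero(k);print(u.min(),u.max(),v.min(),v.max())
        for lo,hi in((10,25),(25,40),(40,52),(52,58),(58,70)):
            q=Q[(Q[:,2]>lo)&(Q[:,2]<hi)]
            print(lo,len(q),q.mean(0).round(1),cv2.minAreaRect(q[:,:2].astype(np.float32)))
E
```

```text
[560.79721575 154.65460844 309.85111799] 89.83146406711253 [ 6.57099712e-02  5.17370860e-01  1.35642312e+00 -3.25446533e-05
  1.26770734e+00  6.86611891e-02]
small 463 46.91389439102778 ((586.6651000976562, 103.2850341796875), (17.213459014892578, 11.222033500671387), 68.19337463378906)
mid 688 65.0861878371798 ((561.4560546875, 159.16014099121094), (14.748309135437012, 21.538982391357422), 1.840346097946167)
310 328 175 213
10 60 [560.4 169.3  18.1] ((560.5613403320312, 169.21090698242188), (13.621087074279785, 1.349031686782837), 2.4727022647857666)
25 68 [560.9 169.3  34.2] ((560.9075927734375, 169.21783447265625), (13.772368431091309, 1.0442038774490356), 2.7795450687408447)
40 50 [560.9 169.1  46.5] ((560.8949584960938, 169.17694091796875), (13.02751636505127, 1.0185259580612183), 4.215798854827881)
52 69 [561.4 167.7  56. ] ((565.5481567382812, 161.21539306640625), (11.740832328796387, 24.528133392333984), 31.92184829711914)
58 433 [561.6 159.5  61.9] ((561.61376953125, 158.7858123779297), (13.90220832824707, 19.451017379760742), 0.17339444160461426)
large 1549 92.17468475503472 ((538.4371337890625, 218.69772338867188), (31.876020431518555, 20.71527862548828), 89.91183471679688)
```

View pics/w2.png

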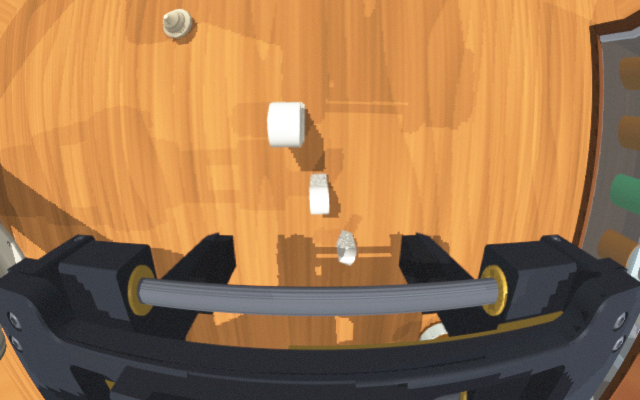

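The view shows the middle bone at (319,195), standing between large (287,124) and small (346,247). Its centre is about (561.2,158.4), its top about 64 mm up, and its broad faces look along world x within about 2°. Descend and grip it gently.

>>> play_rows:
  deltas:
    - [[0.076,0.01,0.4,-2,-1],[0,0,0.4,0,-1],[0,0,0.4,0,-1],[0,0,0.4,0,-1],[0,0,0.3,0,-1],[0,0,0.18,0,-1],[0,0,0,0,-1],[0,0,0,0,-1],[0,0,0,0,-0.2],[0,0,0,0,0.2],[0,0,0,0,0.5],[0,0,0,0,0.6],[0,0,0,0,0.7],[0,0,0,0,0.8],[0,0,0,0,0.9],[0,0,0,0,0.9]]
  newtons: 10

```text
time_s: 5.58
position: [561.2, 159.2, 205.7]
tcp_rot: [0.695, 0.719, -0.0, 0.0]
force: [-0.2, -0.1, 0.2]
opening: 14.0
grasp_force: 10.0
```

>>> play_rows:
  deltas:
    - [[0,0,-0.35,0,0.9],[0,0,-0.35,0,0.9],[0,0,-0.35,0,0.9],[0,0,-0.35,0,0.9],[0,0,-0.35,0,0.9],[0,0,-0.35,0,0.9],[-0.58,-0.126,0,0,0.9],[-0.58,-0.126,0,0,0.9],[-0.58,-0.126,0,0,0.9],[-0.58,-0.126,0,0,0.9],[-0.58,-0.126,0,0,0.9],[-0.58,-0.126,0,0,0.9],[-0.58,-0.126,0,0,0.9],[-0.58,-0.126,0,0,0.9],[-0.58,-0.126,0,0,0.9],[-0.58,-0.126,0,0,0.9],[0,0,0,10,0.9],[0,0,0,10,0.9],[0,0,0,10,0.9],[0,0,0,10,0.9]]

```text
time_s: 8.07
position: [508.2, -132.8, 310.7]
tcp_rot: [0.9, 0.436, -0.0, -0.0]
force: [0.5, -0.3, -0.9]
opening: 13.9
grasp_force: 10.0
```

>>> play_rows:
  deltas:
    - [[0,0,0,0,0.9],[0,0,0,0,0.9],[0,0,0,0,0.9]]

```text
time_s: 8.45
position: [508.3, -132.8, 310.8]
tcp_rot: [0.898, 0.439, -0.0, -0.0]
force: [0.3, 0.4, -1.0]
opening: 13.8
grasp_force: 10.0
```

```bash
python3 - <<'E'
from h import *
from scipy.optimize import least_squares
c=cam('wrist');save(c,'w3.png',(200,120,440,300),3);o=c['o']
P=pts(c);F=c['frame'].astype(int)
plan((507.6,-133.1,310));print(o['opening'],o['grasp_force'])
near=(abs(P[...,0]-508)<60)&(abs(P[...,1]+131)<60)
def fit(Q,r):
    s=least_squares(lambda p:np.hypot(Q[:,0]-p[0],Q[:,1]-p[1])-r,[507,-133],loss='soft_l1');return s.x.round(2),np.abs(s.fun).max().round(1)
m=near&(P[...,2]>64)&(P[...,2]<68.7);h=cv2.convexHull(P[m][:,:2].astype(np.float32))[:,0];print('collar',m.sum(),fit(h,26))
m=near&(P[...,2]>5)&(P[...,2]<11);h=cv2.convexHull(P[m][:,:2].astype(np.float32))[:,0];print('base',m.sum(),fit(h,50))
m=near&(P[...,2]>66)&(P[...,2]<72)&(F[...,0]-F[...,2]>50)&(F[...,0]>100)
n,l,st,ct=cv2.connectedComponentsWithStats(m.astype(np.uint8))
for i in range(1,n):
    if st[i,4]>15: Q=P[l==i];print(ct[i].round(),Q.mean(0).round(1),cv2.minAreaRect(Q[:,:2].astype(np.float32)))
# held bone
for b in range(95,175,10):
    m=(np.hypot(P[...,0]-507.6,P[...,1]+133)<35)&(P[...,2]>b)&(P[...,2]<b+10)
    if m.sum()>5: print(b,m.sum(),P[m].mean(0).round(1))
E
```

```text
shift units [-0.013 -0.007  0.015] pos [ 508.3 -132.8  310.7] yaw 52.07 t 8.5
13.807394379118502 9.999990216383594
collar 1336 (array([ 507.74, -133.19]), np.float64(1.1))
base 4047 (array([ 507.45, -133.11]), np.float64(0.8))
[293. 210.] [ 492.5 -120.8   69.2] ((492.2931213378906, -121.01356506347656), (16.516815185546875, 6.542090892791748), 55.53472900390625)
[345. 210.] [ 523.2 -145.2   69. ] ((522.7803344726562, -145.8987274169922), (17.948657989501953, 6.710899353027344), 50.62881088256836)
105 119 [ 513.  -124.6  110.4]
115 142 [ 513.1 -124.7  120.2]
125 164 [ 512.9 -124.5  130.2]
135 215 [ 512.7 -124.3  140.5]
145 638 [ 513.4 -124.1  150.4]
155 1058 [ 512.8 -124.6  160.7]
165 1660 [ 510.3 -127.9  168.6]
```

View pics/w3.png

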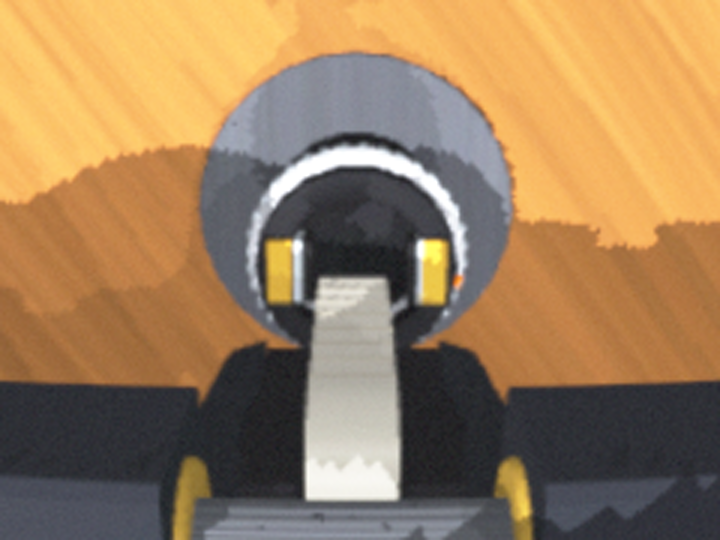

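The crop shows the bone squared between the jaws: foot at crop (353,280), jaws at (280,272) and (433,272). The foot is about 1 mm off centre, so I shift slightly and descend.

>>> play_rows:
  deltas:
    - [[0.018,0.016,0.1,0,0.9],[0,0,0.2,0,0.9],[0,0,0.2,0,0.9],[0,0,0.2,0,0.9],[0,0,0.2,0,0.9],[0,0,0.2,0,0.9],[0,0,0.15,0,0.9],[0,0,0.1,0,0.9],[0,0,0,0,0.9],[0,0,0,0,0.9]]

```text
time_s: 9.75
position: [509.5, -132.6, 243.5]
tcp_rot: [0.899, 0.438, 0.0, 0.0]
force: [0.1, -0.9, 0.1]
opening: 13.9
grasp_force: 10.0
```

>>> play_rows:
  deltas:
    - [[0,0,0.016,0,0.9],[0,0,0,0,0.9],[0,0,0,0,0.9]]

```text
time_s: 10.12
position: [509.5, -132.6, 242.5]
tcp_rot: [0.899, 0.438, 0.0, 0.0]
force: [0.3, -0.4, 0.2]
opening: 13.8
grasp_force: 10.0
```

>>> play_rows:
  deltas:
    - [[0,0,0.012,0,0.9],[0,0,0,0,0.9],[0,0,0,0,0.9]]

```text
time_s: 10.5
position: [509.5, -132.6, 241.8]
tcp_rot: [0.899, 0.438, 0.0, -0.0]
force: [0.4, -0.1, -0.0]
opening: 13.9
grasp_force: 10.0
```

>>> play_rows:
  deltas:
    - [[0,0,0.008,0,0.9],[0,0,0,0,0.9],[0,0,0,0,0.9]]

```text
time_s: 10.88
position: [509.5, -132.6, 241.6]
tcp_rot: [0.899, 0.438, 0.0, 0.0]
force: [-0.7, 0.2, 2.3]
opening: 13.7
grasp_force: 10.0
```

It touches the seat (2.3 N). Release and rise for a look.

>>> play_rows:
  deltas:
    - [[0,0,0,0,0.6],[0,0,0,0,0.5],[0,0,0,0,0.3],[0,0,0,0,-0.2],[0,0,0,0,-1],[0,0,0,0,-1],[0,0,0,0,-1],[0,0,0,0,-1],[0,0,-0.3,0,-1],[0,0,-0.4,0,-1],[0,0,-0.4,0,-1],[0,0,-0.2,0,-1],[0,0,0,0,-1],[0,0,0,0,-1]]

```text
time_s: 12.62
position: [509.3, -132.5, 305.7]
tcp_rot: [0.899, 0.438, -0.0, -0.001]
force: [0.2, -0.3, -0.8]
opening: 88.4
grasp_force: 0.0
```

```bash
python3 - <<'E'
from h import *
from scipy.optimize import least_squares
c=cam('wrist');save(c,'w4.png',(200,120,440,300),3);o=c['o'];print(o['position'],yaw(o),o['qpos'].round(2))
P=pts(c)
near=(abs(P[...,0]-508)<60)&(abs(P[...,1]+131)<60)
def fit(Q,r):
    s=least_squares(lambda p:np.hypot(Q[:,0]-p[0],Q[:,1]-p[1])-r,[507,-133],loss='soft_l1');return s.x.round(2),np.abs(s.fun).max().round(1)
m=near&(P[...,2]>5)&(P[...,2]<11);h=cv2.convexHull(P[m][:,:2].astype(np.float32))[:,0];print('base',m.sum(),fit(h,50))
m=near&(P[...,2]>64)&(P[...,2]<68.7);h=cv2.convexHull(P[m][:,:2].astype(np.float32))[:,0];print('collar',m.sum(),fit(h,26))
for b in range(75,110,5):
    m=(np.hypot(P[...,0]-508,P[...,1]+133)<25)&(P[...,2]>b)&(P[...,2]<b+5)
    if m.sum()>5: print(b,m.sum(),P[m].mean(0).round(1),cv2.minAreaRect(P[m][:,:2].astype(np.float32)))
E
```

```text
[ 509.34520855 -132.53324116  305.71031183] 51.98528995231151 [-0.48  0.44  1.52  0.    1.19  0.18]
base 4172 (array([ 507.53, -133.13]), np.float64(1.6))
collar 1529 (array([ 507.53, -132.99]), np.float64(0.8))
75 33 [ 514.5 -124.5   78.1] ((514.3744506835938, -124.46682739257812), (0.694940447807312, 13.952266693115234), 51.84055709838867)
80 52 [ 514.4 -124.4   82.9] ((514.396484375, -124.49462890625), (1.3224165439605713, 13.675661087036133), 53.271766662597656)
85 42 [ 514.4 -124.6   87.4] ((514.26904296875, -124.54088592529297), (0.6967301368713379, 13.478525161743164), 52.0213737487793)
90 161 [ 510.5 -129.5   92.9] ((507.9325866699219, -132.92640686035156), (22.197479248046875, 13.703150749206543), 51.249969482421875)
95 507 [ 508.7 -132.    98. ] ((508.31671142578125, -132.7155303955078), (17.478439331054688, 13.7284517288208), 51.45798873901367)
100 23 [ 508.3 -132.7  100.2] ((508.6914367675781, -132.7704315185547), (6.571414470672607, 11.56730842590332), 47.747501373291016)
```

View pics/w4.png

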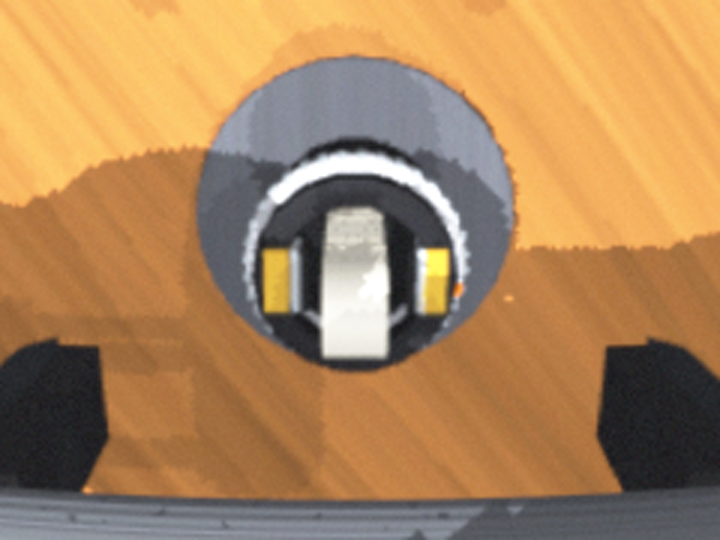

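Bone upright on the seat: crop centre (355,283), measured at (508,-132.8), top 100 mm. It sits square between the jaws at crop (276,280) and (433,280), with pads about 7 mm off each face, so the bite should come near 1.0 rad. Next, descend around the ring and pinch it.

>>> play_rows:
  deltas:
    - [[-0.032,0,0.3,0,-1],[0,0,0.4,0,-1],[0,0,0.4,0,-1],[0,0,0.3,0,-1],[0,0,0.2,0,-1],[0,0,0.15,0,-1],[0,0,0.144,0,-1],[0,0,0,0,-1],[0,0,0,0,-1]]

```text
time_s: 13.8
position: [508.6, -133.9, 212.0]
tcp_rot: [0.899, 0.438, 0.0, 0.0]
force: [0.2, 0.3, -0.2]
opening: 88.2
grasp_force: 0.0
```

```bash
cat > r.py <<'E'
from h import *
o=get_obs();print('tau',o['ft_torque'].round(4),'F',o['force'].round(2),'yaw',yaw(o).round(2),'p',o['position'].round(1),o['opening'],o['grasp_force'],o['qpos'][5].round(2),'t',o['time_s'])
E
python3 r.py
```

```text
tau [-0.0182 -0.0162  0.004 ] F [ 0.23  0.25 -0.21] yaw 51.99 p [ 508.6 -133.9  212. ] 88.19079474513015 0.0 0.18 t 13.8
```

>>> play_rows:
  deltas:
    - [[0,0,0,0,-0.6],[0,0,0,0,-0.4],[0,0,0,0,-0.2],[0,0,0,0,0],[0,0,0,0,0],[0,0,0,0,0]]
  newtons: 25

```text
time_s: 14.55
position: [508.6, -134.0, 211.8]
tcp_rot: [0.899, 0.438, 0.0, 0.0]
force: [2.1, -0.7, 0.6]
opening: 57.3
grasp_force: 25.0
```

```bash
python3 r.py
```

```text
tau [-0.1672 -0.1643 -0.1378] F [ 2.08 -0.74  0.62] yaw 51.98 p [ 508.6 -134.   211.8] 57.28780776873627 25.000015483237803 0.18 t 14.55
```

>>> play_rows:
  deltas:
    - [[0,0,0,1.15,0],[0,0,0,1.15,0],[0,0,0,1.15,0],[0,0,0,1.15,0],[0,0,0,1.15,0],[0,0,0,1.15,0],[0,0,0,1.15,0],[0,0,0,1.15,0]]

```text
time_s: 15.55
position: [508.6, -134.0, 211.8]
tcp_rot: [0.931, 0.364, 0.0, 0.0]
force: [2.9, -2.6, 0.5]
opening: 57.8
grasp_force: 25.0
```

```bash
python3 r.py
```

```text
tau [-0.5731 -0.6271  0.179 ] F [ 2.94 -2.55  0.49] yaw 42.71 p [ 508.6 -134.   211.8] 57.76496977807584 24.99974648002535 0.34 t 15.55
```

>>> play_rows:
  deltas:
    - [[0,0,0,1.15,0],[0,0,0,1.15,0],[0,0,0,1.15,0],[0,0,0,1.15,0],[0,0,0,1.15,0],[0,0,0,1.15,0]]

```text
time_s: 16.3
position: [508.6, -134.0, 211.9]
tcp_rot: [0.952, 0.307, 0.0, 0.0]
force: [5.0, -4.1, -1.0]
opening: 57.5
grasp_force: 25.0
```

```bash
python3 r.py
```

```text
tau [-0.5493 -0.6678  0.157 ] F [ 4.99 -4.07 -1.  ] yaw 35.81 p [ 508.6 -134.   211.9] 57.4780035036645 24.99978027306497 0.46 t 16.3
```

>>> play_rows:
  deltas:
    - [[0.003,0.01,0,1.15,0],[0,0,0,1.15,0],[0,0,0,1.15,0],[0,0,0,1.15,0]]

```text
time_s: 16.8
position: [508.9, -134.2, 211.8]
tcp_rot: [0.963, 0.269, -0.0, 0.0]
force: [3.3, -2.3, 2.5]
opening: 57.2
grasp_force: 25.0
```

```bash
python3 r.py
```

```text
tau [-0.455  -0.2905  0.1531] F [ 3.27 -2.3   2.51] yaw 31.21 p [ 508.9 -134.2  211.8] 57.16745189637914 25.000123819336295 0.54 t 16.8
```

>>> play_rows:
  deltas:
    - [[0,0,0,1.15,0],[0,0,0,1.15,0],[0,0,0,1.15,0],[0,0,0,1.15,0]]

```text
time_s: 17.3
position: [508.9, -134.2, 211.8]
tcp_rot: [0.973, 0.23, -0.0, 0.0]
force: [2.1, -3.0, 4.1]
opening: 57.5
grasp_force: 25.0
```

```bash
python3 r.py
```

```text
tau [-0.4731 -0.251   0.222 ] F [ 2.07 -3.04  4.1 ] yaw 26.61 p [ 508.9 -134.2  211.8] 57.49029783725362 25.000211438164115 0.62 t 17.3
```

>>> play_rows:
  deltas:
    - [[0,0,0,1.15,0],[0,0,0,1.15,0],[0,0,0,1.15,0]]

```text
time_s: 17.68
position: [508.9, -134.2, 211.8]
tcp_rot: [0.98, 0.201, 0.0, 0.0]
force: [0.4, -4.0, 3.8]
opening: 57.2
grasp_force: 25.0
```

```bash
python3 r.py
```

```text
tau [-0.6238 -0.244   0.1909] F [ 0.45 -4.    3.82] yaw 23.16 p [ 508.9 -134.2  211.8] 57.24797007782435 25.000241682864726 0.68 t 17.675
```

>>> play_rows:
  deltas:
    - [[0,0,0,1.15,0],[0,0,0,1.15,0],[0,0,0,1.15,0]]

```text
time_s: 18.05
position: [508.9, -134.2, 211.8]
tcp_rot: [0.985, 0.171, 0.0, 0.0]
force: [1.9, -4.3, 4.0]
opening: 57.3
grasp_force: 25.0
```

```bash
python3 r.py
```

```text
tau [-0.7574 -0.1519  0.2122] F [ 1.91 -4.3   3.98] yaw 19.71 p [ 508.9 -134.2  211.8] 57.30192352918048 25.0002817902714 0.74 t 18.05
```

>>> play_rows:
  deltas:
    - [[0,0,0,1.15,0],[0,0,0,1.15,0],[0,0,0,1.15,0]]

```text
time_s: 18.42
position: [508.9, -134.3, 211.8]
tcp_rot: [0.99, 0.141, 0.0, 0.0]
force: [1.3, -5.2, 3.4]
opening: 57.3
grasp_force: 25.0
```

```bash
python3 r.py
```

```text
tau [-0.8431 -0.183   0.2114] F [ 1.33 -5.25  3.35] yaw 16.26 p [ 508.9 -134.3  211.8] 57.29199563458447 25.000328505411744 0.8 t 18.425
```

>>> play_rows:
  deltas:
    - [[0,0,0,1.15,0],[0,0,0,1.15,0],[0,0,0,1.15,0]]

```text
time_s: 18.8
position: [508.9, -134.3, 211.8]
tcp_rot: [0.994, 0.112, 0.0, 0.0]
force: [0.7, -4.6, 4.3]
opening: 57.2
grasp_force: 25.0
```

```bash
python3 r.py
```

```text
tau [-0.8185 -0.1273  0.2394] F [ 0.74 -4.59  4.28] yaw 12.81 p [ 508.9 -134.3  211.8] 57.20772974855186 25.00026956666261 0.86 t 18.8
```

>>> play_rows:
  deltas:
    - [[0,0.008,0,1.15,0],[0,0,0,1.15,0],[0,0,0,1.15,0]]

```text
time_s: 19.18
position: [509.0, -134.5, 211.8]
tcp_rot: [0.997, 0.082, -0.0, -0.0]
force: [0.2, -2.9, 5.0]
opening: 57.1
grasp_force: 25.0
```

```bash
python3 r.py; python3 - <<'E'
from h import *
c=cam('wrist');P=pts(c);F=c['frame'].astype(int);save(c,'w5.png',(240,140,400,270),4)
near=(abs(P[...,0]-508)<30)&(abs(P[...,1]+131)<30)
m=near&(P[...,2]>66)&(P[...,2]<73)&(F[...,0]-F[...,2]>40)&(F[...,0]>80)
n,l,st,ct=cv2.connectedComponentsWithStats(m.astype(np.uint8))
for i in range(1,n):
    if st[i,4]>10: Q=P[l==i];print(ct[i].round(),Q.mean(0).round(1),cv2.minAreaRect(Q[:,:2].astype(np.float32)))
E
```

```text
tau [-0.4728 -0.1154  0.224 ] F [ 0.19 -2.88  4.98] yaw 9.36 p [ 509.  -134.5  211.8] 57.05681739433998 25.000419826246798 0.92 t 19.175
[341. 255.] [ 519.6 -142.    69. ] ((519.3543701171875, -142.47671508789062), (19.51074981689453, 6.760842323303223), 53.2371940612793)
[284. 282.] [ 501.4 -118.8   68.3] ((500.644287109375, -118.82318878173828), (2.7000391483306885, 6.817915916442871), 51.82961654663086)
```

View pics/w5.png

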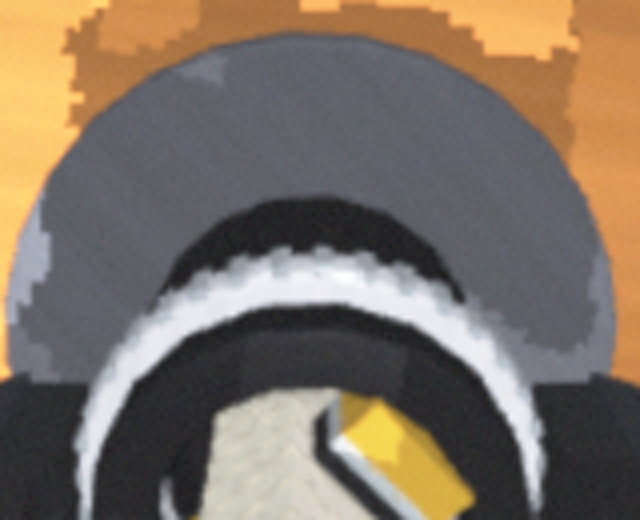

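The crop shows the right jaw at crop (400,450), moved in about 4.7 mm for 0.74 rad. The ring turns with the fingers, and the pad is still about 2 mm off the bone. Continue.

>>> play_rows:
  deltas:
    - [[0,0.004,0,1.15,0],[0,0,0,1.15,0],[0,0,0,1.15,0]]

```text
time_s: 19.6
position: [509.0, -134.6, 211.8]
tcp_rot: [0.999, 0.052, -0.0, -0.0]
force: [0.9, -2.2, 4.1]
opening: 57.2
grasp_force: 25.0
```

```bash
python3 r.py
```

```text
tau [-0.2912 -0.1448  0.3548] F [ 0.89 -2.19  4.15] yaw 5.93 p [ 509.  -134.6  211.8] 57.2144575540101 25.00043812673539 0.98 t 19.6
```

>>> play_rows:
  deltas:
    - [[0,0,0,1.15,0],[0,0,0,1.15,0],[0,0,0,1.15,0]]

```text
time_s: 19.98
position: [509.0, -134.6, 211.8]
tcp_rot: [1.0, 0.022, -0.0, -0.0]
force: [0.8, -1.9, 4.3]
opening: 57.1
grasp_force: 25.0
```

```bash
python3 r.py
```

```text
tau [-0.3376 -0.1348  0.3728] F [ 0.75 -1.86  4.33] yaw 2.5 p [ 509.  -134.6  211.8] 57.13824678566233 25.000459752045572 1.04 t 19.975
```

```bash
python3 - <<'E'
from h import *
c=cam('wrist');P=pts(c);F=c['frame'].astype(int);save(c,'w6.png',(260,180,400,290),5)
near=(abs(P[...,0]-508)<30)&(abs(P[...,1]+131)<30)
m=near&(P[...,2]>66)&(P[...,2]<73)&(F[...,0]-F[...,2]>40)&(F[...,0]>80)
n,l,st,ct=cv2.connectedComponentsWithStats(m.astype(np.uint8))
for i in range(1,n):
    if st[i,4]>10: Q=P[l==i];print(ct[i].round(),Q.mean(0).round(1),cv2.minAreaRect(Q[:,:2].astype(np.float32)))
E
python3 r.py
```

```text
[337. 254.] [ 519.1 -141.6   69.1] ((518.517578125, -141.75140380859375), (16.791255950927734, 7.165439605712891), 48.979461669921875)
[285. 284.] [ 502.1 -118.7   68.6] ((501.91546630859375, -118.52555847167969), (0.7455135583877563, 4.006514549255371), 46.35001754760742)
tau [-0.314  -0.1025  0.3143] F [ 1.85 -2.29  4.78] yaw 2.45 p [ 509.  -134.6  211.7] 57.312340087319136 25.000108927488327 1.04 t 20.025
```

View pics/w6.png

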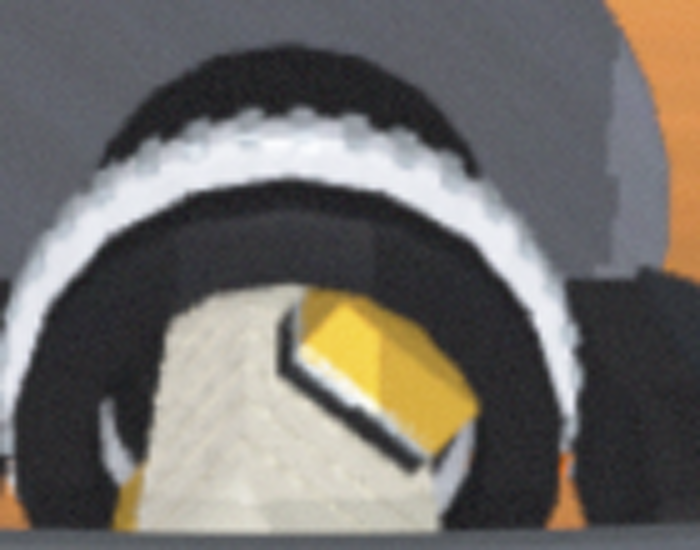

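The right jaw is at crop (390,390) with its pad about on the bone. Torque rose from 0.22 to about 0.36, so either it bit or the grip is starting to slip. I'll back off 0.12 rad, firm the grip on the ring, and re-approach in single steps to get the curve.

>>> play_rows:
  deltas:
    - [[0,0,0,0,0],[0,0,0,-1.15,0],[0,0,0,-1.15,0],[0,0,0,-1.15,0],[0,0,0,-1.15,0],[0,0,0,-1.15,0],[0,0,0,-1.15,0]]
  newtons: 40

```text
time_s: 20.9
position: [509.0, -134.6, 211.8]
tcp_rot: [0.997, 0.082, -0.0, -0.0]
force: [0.7, -1.9, 5.2]
opening: 57.1
grasp_force: 40.0
```

```bash
python3 r.py
```

```text
tau [-0.2818 -0.123  -0.1342] F [ 0.72 -1.92  5.2 ] yaw 9.4 p [ 509.  -134.6  211.8] 57.052293023237574 40.001194356009364 0.92 t 20.9
```

>>> play_rows:
  deltas:
    - [[0,0,0,1.15,0]]

```text
time_s: 21.02
position: [509.0, -134.6, 211.8]
tcp_rot: [0.997, 0.072, -0.0, -0.0]
force: [1.4, -2.1, 5.6]
opening: 56.9
grasp_force: 40.0
```

```bash
python3 r.py
```

```text
tau [-0.2575 -0.1537  0.2742] F [ 1.4  -2.12  5.61] yaw 8.25 p [ 509.  -134.6  211.8] 56.90133762375195 40.000790571793914 0.94 t 21.025
```

>>> play_rows:
  deltas:
    - [[0,0,0,1.15,0]]

```text
time_s: 21.15
position: [509.0, -134.6, 211.8]
tcp_rot: [0.998, 0.062, -0.0, -0.0]
force: [0.7, -1.3, 5.3]
opening: 56.7
grasp_force: 40.0
```

```bash
python3 r.py
```

```text
tau [-0.3471 -0.1694  0.2791] F [ 0.67 -1.26  5.33] yaw 7.08 p [ 509.  -134.6  211.8] 56.7280142417151 40.00092130154371 0.96 t 21.15
```

>>> play_rows:
  deltas:
    - [[0,0,0,1.15,0]]

```text
time_s: 21.28
position: [509.0, -134.6, 211.8]
tcp_rot: [0.999, 0.052, -0.0, -0.0]
force: [0.5, -2.2, 5.3]
opening: 56.3
grasp_force: 40.0
```

```bash
python3 r.py
```

```text
tau [-0.2739 -0.1757  0.3756] F [ 0.49 -2.21  5.3 ] yaw 5.93 p [ 509.  -134.6  211.8] 56.34946738168716 40.00092823058367 0.98 t 21.275
```

Noise is about 0.03, so I'll repeat the approach with more readings over the known-safe range to fit the knee.

>>> play_rows:
  deltas:
    - [[0,0,0,-1.15,0],[0,0,0,-1.15,0],[0,0,0,-1.15,0],[0,0,0,-1.15,0]]

```text
time_s: 21.78
position: [509.0, -134.6, 211.8]
tcp_rot: [0.996, 0.092, -0.0, -0.0]
force: [0.7, -1.9, 5.3]
opening: 56.7
grasp_force: 40.0
```

```bash
python3 r.py
```

```text
tau [-0.3239 -0.1472 -0.1103] F [ 0.67 -1.88  5.29] yaw 10.55 p [ 509.  -134.6  211.8] 56.7217687378618 40.00135171227157 0.9 t 21.775
```

>>> play_rows:
  deltas:
    - [[0,0,0,-1.15,0],[0,0,0,-1.15,0],[0,0,0,-1.15,0],[0,0,0,-1.15,0],[0,0,0,-1.15,0]]

```text
time_s: 22.4
position: [509.0, -134.5, 211.8]
tcp_rot: [0.99, 0.142, 0.0, -0.0]
force: [1.1, -1.6, 5.0]
opening: 56.7
grasp_force: 40.0
```

```bash
python3 r.py
```

```text
tau [-0.2138 -0.1221 -0.1933] F [ 1.06 -1.59  4.99] yaw 16.29 p [ 509.  -134.5  211.8] 56.672168615984724 40.00139532610774 0.8 t 22.4
```

>>> play_rows:
  deltas:
    - [[0,0,0,1.15,0],[0,0,0,1.15,0]]

```text
time_s: 22.65
position: [509.0, -134.5, 211.8]
tcp_rot: [0.993, 0.122, -0.0, -0.0]
force: [0.7, -1.6, 4.4]
opening: 56.8
grasp_force: 40.0
```

```bash
python3 r.py
```

```text
tau [-0.2162 -0.0996  0.241 ] F [ 0.73 -1.57  4.36] yaw 13.97 p [ 509.  -134.5  211.8] 56.78446370070787 40.001061307266355 0.84 t 22.65
```

>>> play_rows:
  deltas:
    - [[0,0,0,1.15,0]]

```text
time_s: 22.78
position: [509.0, -134.5, 211.8]
tcp_rot: [0.994, 0.112, -0.0, -0.0]
force: [1.6, -1.6, 5.3]
opening: 57.0
grasp_force: 40.0
```

```bash
python3 r.py
```

```text
tau [-0.2345 -0.1614  0.2213] F [ 1.56 -1.58  5.29] yaw 12.82 p [ 509.  -134.5  211.8] 56.99781222215606 40.00090844929218 0.86 t 22.775
```

>>> play_rows:
  deltas:
    - [[0,0,0,1.15,0]]

```text
time_s: 22.9
position: [509.0, -134.5, 211.8]
tcp_rot: [0.995, 0.102, -0.0, -0.0]
force: [1.3, -1.8, 5.2]
opening: 56.9
grasp_force: 40.0
```

```bash
python3 r.py
```

```text
tau [-0.2803 -0.177   0.1481] F [ 1.28 -1.8   5.23] yaw 11.67 p [ 509.  -134.5  211.8] 56.93022774967463 40.00090233050287 0.88 t 22.9
```

>>> play_rows:
  deltas:
    - [[0,0,0,1.15,0]]

```text
time_s: 23.02
position: [509.0, -134.6, 211.8]
tcp_rot: [0.996, 0.092, -0.0, -0.0]
force: [0.1, -2.0, 5.2]
opening: 56.4
grasp_force: 40.0
```

```bash
python3 r.py
```

```text
tau [-0.3171 -0.1732  0.1611] F [ 0.13 -2.03  5.18] yaw 10.52 p [ 509.  -134.6  211.8] 56.404607978009004 40.00100327655673 0.9 t 23.025
```

>>> play_rows:
  deltas:
    - [[0,0,0,1.15,0]]

```text
time_s: 23.15
position: [509.0, -134.6, 211.8]
tcp_rot: [0.997, 0.082, -0.0, -0.0]
force: [1.1, -2.0, 5.5]
opening: 56.9
grasp_force: 40.0
```

```bash
python3 r.py
```

```text
tau [-0.2786 -0.1934  0.2492] F [ 1.05 -1.99  5.53] yaw 9.37 p [ 509.  -134.6  211.8] 56.90245525621533 40.000929180532694 0.92 t 23.15
```

>>> play_rows:
  deltas:
    - [[0,0,0,1.15,0]]

```text
time_s: 23.28
position: [509.0, -134.6, 211.8]
tcp_rot: [0.997, 0.072, -0.0, -0.0]
force: [0.4, -1.7, 4.5]
opening: 57.0
grasp_force: 40.0
```

```bash
python3 r.py
```

```text
tau [-0.2587 -0.1407  0.2314] F [ 0.39 -1.68  4.53] yaw 8.23 p [ 509.  -134.6  211.8] 56.99402569352054 40.00085832551122 0.94 t 23.275
```

>>> play_rows:
  deltas:
    - [[0,0,0,1.15,0]]

```text
time_s: 23.4
position: [509.0, -134.6, 211.7]
tcp_rot: [0.998, 0.062, -0.0, -0.0]
force: [1.1, -1.7, 4.8]
opening: 57.0
grasp_force: 40.0
```

```bash
python3 r.py
```

```text
tau [-0.2472 -0.1597  0.2958] F [ 1.13 -1.67  4.82] yaw 7.08 p [ 509.  -134.6  211.7] 57.00485232092539 40.00088755041361 0.96 t 23.4
```

Pooled fit: baseline is about 0.19 N m and the bite falls near yaw 10.9°. At the present angle (7.08°) the torque averages about 0.29–0.30, i.e. about 8 N per jaw. Release, rise and check.

>>> play_rows:
  deltas:
    - [[0,0,0,0,-0.4],[0,0,0,0,-0.7],[0,0,0,0,-1],[0,0,0,0,-1],[0,0,0,0,-1],[0,0,0,0,-1],[0,0,-0.2,0,-1],[0,0,-0.4,0,-1],[0,0,-0.5,0,-1],[0,0,-0.5,0,-1],[0,0,-0.4,0,-1],[0,0,-0.2,0,-1],[0,0,0,0,-1],[0,0,0,0,-1],[0,0,0,0,-1]]

```text
time_s: 25.28
position: [509.0, -134.8, 321.1]
tcp_rot: [0.998, 0.062, -0.001, -0.0]
force: [-0.1, -0.6, -0.5]
opening: 88.4
grasp_force: 0.0
```

```bash
python3 - <<'E'
from h import *
c=cam('wrist');P=pts(c);F=c['frame'].astype(int);save(c,'w7.png',(220,120,420,270),4)
d=np.hypot(P[...,0]-508,P[...,1]+133)
m=(d<30)&(P[...,2]>66)&(P[...,2]<73)&(F[...,0]-F[...,2]>40)&(F[...,0]>80)
n,l,st,ct=cv2.connectedComponentsWithStats(m.astype(np.uint8))
for i in range(1,n):
    if st[i,4]>10: Q=P[l==i];print(ct[i].round(),Q.mean(0).round(1),cv2.minAreaRect(Q[:,:2].astype(np.float32)))
for b in (90,95):
    m=(d<25)&(P[...,2]>b)&(P[...,2]<b+8);Q=P[m];print(b,Q[:,2].max(),cv2.minAreaRect(Q[:,:2].astype(np.float32)))
E
python3 r.py
```

```text
[330. 192.] [ 519.  -141.9   69.1] ((519.1342163085938, -141.93527221679688), (18.252058029174805, 7.421228885650635), 47.06684875488281)
[302. 218.] [ 495.6 -122.8   68.9] ((494.3718566894531, -123.17516326904297), (18.130413055419922, 5.937597274780273), 40.613624572753906)
90 97.99617506064519 ((508.65069580078125, -133.65432739257812), (22.18581771850586, 14.608319282531738), 52.976993560791016)
95 101.1106949530263 ((508.5100402832031, -133.4322967529297), (18.151172637939453, 14.517428398132324), 51.0506477355957)
tau [0.052  0.0257 0.0272] F [ 0.93  0.16 -0.33] yaw 7.13 p [ 509.  -134.8  321.2] 88.03962459677403 0.0 0.96 t 25.325
```

View pics/w7.png

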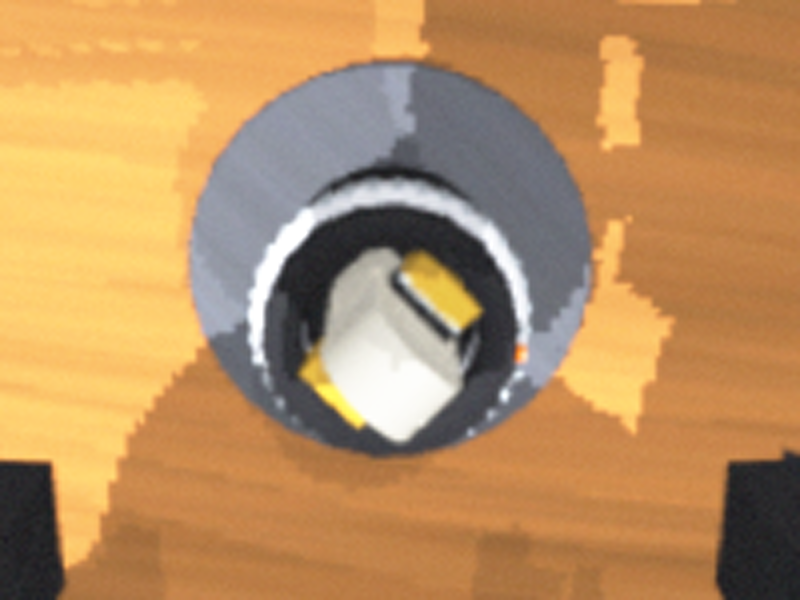

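Both pads lie on the bone, at crop (430,310) and (345,390). It is upright on the axis with its top at about 100 mm, and the gripper is clear. Hand in.

```bash
python3 -c "
from station import workorder
print(workorder.sign_off())"
```

```text
the job is handed in; nothing more can be done
None
```

The job is handed in: the middle-sized cuttlebone stands upright on the seat, clamped by both jaws at about 8 N each (estimated from noisy torque readings, roughly ±1.5 N), with everything released; the verdict was not shown.

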